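# Select programme 5 on the board tester and start it

### The job

Set the board tester to programme 5 and start it: with a fingertip, push the selector's black wing gently round clockwise until it rests in the fifth click after the long mark (the long mark is click 0, at its anticlockwise stop; each dot after it is one more click), and leave it there. Then press the steel start button on the separate small box right down and let it come up again. Everything is only pushed or pressed: do not grip or lift anything, and leave the other things on the bench where they are.

Things in the scene. Friction and masses are not known exactly. Their poses are not given: they have to be found in the camera images.
- tester: Board tester, a fixed grey box 180 (x) by 160 (y) by 55 mm high; origin at the centre of its underside, z up. The selector is in the middle of its top. White marks lie around it, 60 mm from its axis: the long mark (click 0) at +105 degrees from the tester's x axis (anticlockwise), then seven dots, each 30 degrees further clockwise; the fifth dot is at -45 degrees.
- selector (a joint): Angle of the selector in rad, 0 at the long mark (stop), growing clockwise from above, other stop at 3.67 (seventh dot). It rests only at clicks, every 0.524 rad (30 degrees); pushed past half-way it springs on into the next by itself. Click n reads 0.524 n: programme 5 reads 2.618. Starts in any of clicks 0 to 3. Turning takes about 3 to 5 N at 36 mm from the axis.
- selector_axis (a point): Point on the selector's vertical axis, at the top face of its aluminium disc (disc 96 mm across, 12 mm thick, its top 68 mm above the bench). Its x axis points along the wing towards the wing's tip.
- wing (a point): Middle of the side-pushed part of the wing: 36 mm out from the axis, 13 mm above the disc's top. The wing is an upright black blade on the disc, 12 mm thick, from the hub (30 mm across, 22 mm above the disc) out to 48 mm from the axis; its top, with a white line, is 26 mm above the disc. Its tip points at the mark of the present click. Push its side here, fingertip just above the disc.
- start_box: Start box, a fixed blue-grey box 85 by 85 by 36 mm high, origin at the centre of its underside; it stands to the left or to the right of the tester and carries the start button in the middle of its top.
- start_top (a point): Centre of the top of the round steel start button, 36 mm across, in its black housing on the start box. It is pressed straight down.
- start (a joint): Travel of the start button in m: 0 up, 0.006 fully down (about 5 N); a spring brings it back up. It counts as pressed beyond 0.0045.
- board_tray_mid (a point): Bystander: loose black tray 100 by 75 by 22 mm with a red circuit board; point at its centre, 11 mm up. It stands on the other side of the tester from the start box.
- flux_jar_mid (a point): Bystander: loose jar 44 mm across, 60 mm high; point at its centre, half-way up.
- brush_mid (a point): Bystander: loose hand brush lying on the bench; point at its origin, on its underside.
- part_cup_mid (a point): Bystander: loose round metal bowl 60 mm across, 40 mm high; point at its centre, half-way up.
Mind the look-alikes: they are no part of the job. There is more than one size of the tester; the one meant has the size given above. Leave any red look-alike of the start_box alone.

How it is judged:
On the way, in this order (a step that is already met when the one before it is completed fails the run):
1. the selector rests in click 5, start button up (value of joint selector between 2.498 and 2.738 rad and value of joint start below 0.002 m), for 0.3 s.
2. the start button is pressed down with the selector in click 5 (value of joint selector between 2.468 and 2.768 rad and value of joint start above 0.0045 m), for 0.02 s.
At the end, for the whole second after the job is handed in: The selector rests in click 5 (2.618 rad, within 0.12 rad), the start button has been pressed (beyond 4.5 mm) after that and is up again (below 1.5 mm), and every bystander is within 20 mm of where it stood (value of joint selector between 2.498 and 2.738 rad and velocity of joint selector between -0.1 and 0.1 rad/s and value of joint start below 0.0015 m and distance of each of board_tray_mid, flux_jar_mid, brush_mid, part_cup_mid from where it was at the start of the episode below 0.02 m); the robot touches nothing.
It fails at once if the start button is pressed (beyond 3 mm) while the selector is not in click 5 (value of joint start above 0.003 m and not (value of joint selector between 2.418 and 2.818 rad)).
It fails at once if the selector is pinched or forced: more than 30 N between fingers and selector (contact force between the fingers and selector above 30 N).
It fails at once if the tray, jar, brush or bowl is lifted, carried or pushed more than 20 mm (distance of any of board_tray_mid, flux_jar_mid, brush_mid, part_cup_mid from where it was at the start of the episode above 0.02 m).
It also fails if it takes over 54 s, if anything falls off the work surface, if the arm or the gripper's body presses on something with over 40 N, if the wrist force passes 120 N, or if a joint passes its speed limit or range.

### The arm

A 7-joint arm with a two-finger parallel gripper is mounted at the origin on the work surface. World frame = base frame: x ahead of the robot, y to its left, z up, the work surface at z = 0. Lengths are in m, angles in rad, forces in N, time in s.
With the tool pointing down it reaches from about 0.425 to 0.875 m from the base axis. Payload 4.7 kg.
Tool frame: the origin (TCP) lies at the very end of the fingers, on their centre line; the grasp point (between the pads) lies 19 mm behind it (r.hold_point_z is the distance from the TCP to the grasp point, in m); z points along the fingers, y is the line along which they close (so a half turn about z gives the same grasp; the last joint's range is limited). The gripper opens to 85 mm and grips with 20 to 120 N. Pads are 22 mm wide; open, the fingers measure 114 mm over their backs; the gripper's body (76 mm by 85 mm) begins 54 mm behind the grasp point. The pads swing forward as they close: fully open they stand 13 mm farther back than shut.
Start: joints at [1.159, 0.321, -0.07, 1.45, 0.023, 1.371, -0.057], TCP at [0.268, -0.592, 0.231] pointing down, gripper open.
Joint ranges: [-2.86, 2.86], [-0.3, 2.09], [-1.38, 1.24], [0.06, 2.45], [-1.56, 4.7], [0.09, 2.05], [-2.69, 2.69]. Speed limits (rad/s): [2.57, 2.57, 3.14, 3.14, 3.14, 3.14, 3.14].

### API

Orientations are given as a unit quaternion [x, y, z, w].
In Python, from workcell import r gives the robot as it stands. The module is installed in compiled form; this text tells all that it offers. Calls block until the motion is done:
- r.move_pose(position, orientation): joint-space move of the TCP to a pose.
- r.move_linear(position, velocity=0.15, rotation=None, guard=None): straight line of the TCP; rotation=None keeps the orientation; velocity is the mean speed in m/s. With guard (N) it stops when the force on the tool has changed by that much, and returns True; else False.
- r.goto_joints(angles): joint-space move.
- r.release() and r.close(f_grip=None): open the fingers fully, or close them until they stop; f_grip is the grip in N (None keeps the last).
- r.hold(seconds).
- r.inverse_kinematics(position, orientation): joint angles nearest the present ones, or None.
- r.read_state(): the state.
- r.snapshot(name): name is "scene" or "top" or "wrist"; returns the picture (420x560x3 uint8, red, green, blue); there is no depth.
- r.camera_info(name): a dict with "fx", "fy", "cx", "cy" (pixels), "world_to_cam" (4x4, takes a point from world to camera coordinates). Camera axes: x right, y down, z forward; pixel columns grow to the right and rows downward; lengths in m; the calibration is good to about 2 mm. The wrist camera is an equidistant fisheye: a pixel r from the principal point sees the ray r / f radians off the axis. A picture is of the moment at which its call begins: read the wrist's pose just before it. camera_info takes no time and is no camera call; for the wrist camera it gives the pose at the moment of the call.
A pose or a line that the arm cannot do raises r.MotionError and nothing moves.
- r.finish_job(): hands the job in; it is judged then, once.
Trained networks look in the newest picture that a camera, given by its name, has taken for a name from the list of things; names that differ only in an ending like _2 or _b are one class to them, and where a whole thing is asked for, a point or a joint stands for the part that bears it (a point fixed in the world has none). Each returns a list of dicts, best first, with "p" (0 to 1); they miss things now and then, are a little off and sometimes report something else, mostly with a low value. They report only what shows in the picture. A call takes as long as a camera call. They do not tell look-alikes from the thing itself.
- r.search_frame(target, camera): "pixel" ([column, row] in pixels, amid what is visible of it).
The state is a dict: "time_s": time; "qpos": joint angles; "qd": joint speeds; "joint_torque": joint torques, N m; "tcp_pos": TCP position; "ee_rot": TCP orientation; "ft_force": force on the tool from outside, world axes, zero at the start; "wrist_torque": the same for the moment, N m; "width": opening from 0.0 (shut) to 1.0 (fully open); "grip_force": force on a finger pad.
Only numpy, scipy, OpenCV 4.12 (cv2) and the standard library are available. Lean on these libraries where they do the work, as an engineer would, in place of code of your own. Each camera call takes 0.05 s, during which the arm holds its last target. There are 200 camera calls.

## Working session

There is one attempt and no reset: what is moved stays moved. The work goes in short steps, each a Python script; the robot and the scene stay as the last script left them, time stands still between calls to the robot, and variables do not carry over. Pictures are saved under pics/ and viewed, at most 10 in all, crops included, and the job is handed in when it is done.

```bash
mkdir -p pics; python3 - <<'E'
from workcell import r
import cv2,numpy as np
for c in("top","scene"):
    im=r.snapshot(c); cv2.imwrite(f"pics/{c}0.png",im[:,:,::-1])
    i=r.camera_info(c); print(c,i["fx"],i["cx"],i["cy"],np.round(i["world_to_cam"],3).tolist())
    for t in("tester","selector_axis","wing","start_box","start_top","board_tray_mid","flux_jar_mid","brush_mid","part_cup_mid"):
        print(t,[(np.round(d["pixel"],1).tolist(),round(d["p"],2)) for d in r.search_frame(t,c)[:3]])
print(r.read_state())
E
```

```text
top 406.07228215761455 276.4880176453687 209.76220971474822 [[0.021, -0.999, -0.027, 0.001], [-0.994, -0.018, -0.108, 0.575], [0.108, 0.029, -0.994, 0.918], [0.0, 0.0, 0.0, 1.0]]
tester [([272.0, 217.6], 0.94), ([224.9, 317.8], 0.91)]
selector_axis [([268.4, 220.4], 0.59)]
wing [([271.3, 218.6], 0.86)]
start_box [([364.7, 312.3], 0.72), ([397.2, 251.1], 0.71)]
start_top [([366.9, 316.0], 0.62), ([402.3, 252.3], 0.6)]
board_tray_mid [([159.5, 232.0], 0.71)]
flux_jar_mid [([185.2, 158.4], 0.74), ([404.9, 252.7], 0.36)]
brush_mid []
part_cup_mid [([267.3, 131.1], 0.69)]
scene 494.8403884334205 284.389636684348 210.01619609347568 [[0.627, 0.779, -0.012, -0.354], [0.417, -0.349, -0.839, -0.175], [-0.658, 0.521, -0.544, 1.471], [0.0, 0.0, 0.0, 1.0]]
tester [([291.5, 223.3], 0.88), ([269.1, 170.3], 0.76)]
selector_axis [([290.1, 205.5], 0.98), ([263.9, 165.6], 0.69)]
wing [([265.5, 161.8], 0.63), ([290.8, 203.7], 0.56)]
start_box [([153.3, 261.3], 0.74), ([157.5, 222.6], 0.63)]
start_top [([153.9, 250.6], 0.54), ([157.4, 207.0], 0.47)]
board_tray_mid []
flux_jar_mid [([403.2, 214.9], 0.62),
[... 186 characters left out ...]
19,  0.32098792, -0.07011956,  1.45050876,  0.02261401,
        1.37079062, -0.05689463]), 'qd': array([-8.28095083e-04,  2.58275237e-05,  6.18529381e-05,  3.84057541e-04,
       -1.35875628e-03, -6.41009043e-04,  3.80133742e-04]), 'joint_torque': array([ 3.58862617e-04, -4.93395245e+01, -3.81184872e-01, -3.14580989e+01,
        1.31864441e-02,  1.53161502e-03, -5.33209914e-06]), 'tcp_pos': array([ 0.26846762, -0.59198758,  0.23135214]), 'ee_rot': array([ 9.77418565e-01,  2.11312439e-01, -1.53017265e-05,  5.13228547e-05]), 'ft_force': array([-0.01686465,  0.60082681, -0.4708066 ]), 'wrist_torque': array([ 0.02122882, -0.05476348, -0.02884778]), 'grip_force': 0.0, 'width': 0.9986755738803468}
```

View pics/top0.png

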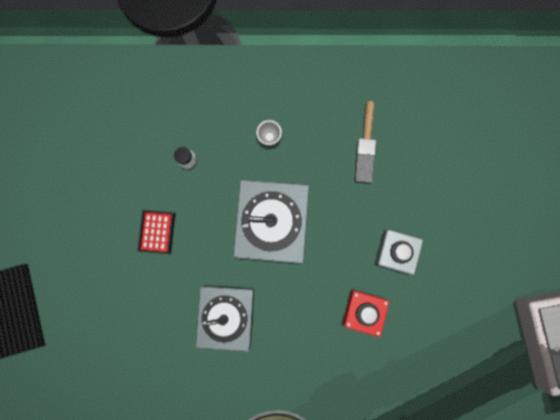

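View pics/scene0.png

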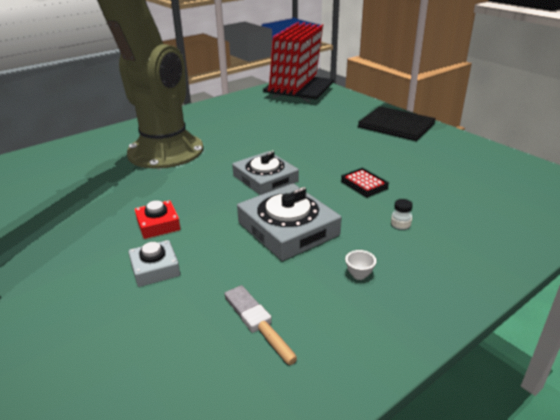

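```bash
cat > h.py <<'E'
from workcell import r
import cv2,numpy as np
def ray(c,px,z):
    i=r.camera_info(c);M=np.array(i["world_to_cam"]);R=M[:3,:3];o=-R.T@M[:3,3]
    d=R.T@np.array([(px[0]-i["cx"])/i["fx"],(px[1]-i["cy"])/i["fy"],1]);return o+d*(z-o[2])/d[2]
def rect(c,im,cen,z,half,n):
    """top-down view: right=-y, up=+x"""
    i=r.camera_info(c);M=np.array(i["world_to_cam"])
    q=np.float32([[0,0],[n,0],[n,n],[0,n]])
    w=[[cen[0]+a*half,cen[1]+b*half,z] for a,b in((1,1),(1,-1),(-1,-1),(-1,1))]
    p=np.array([M[:3,:3]@np.array(x)+M[:3,3] for x in w])
    s=np.float32(np.c_[p[:,0]/p[:,2]*i["fx"]+i["cx"],p[:,1]/p[:,2]*i["fy"]+i["cy"]])
    return cv2.warpPerspective(im,cv2.getPerspectiveTransform(s,q),(n,n),flags=cv2.INTER_CUBIC)
E
python3 - <<'E'
from h import *
im=cv2.imread("pics/top0.png")
c=ray("top",(271,220),.068);print(c)
print("scene",ray("scene",(290,205.5),.068))
b=ray("top",(401.5,252),.05);print(b, ray("scene",(152.5,250),.055), ray("top",(402.3,252.3),.055))
for n,p,z in(("jar",(185,158),.03),("cup",(268,132),.02),("tray",(157,232),.011),("brush",(366,160),.02),("small",(225,318),.04),("red",(367,314),.05)):print(n,ray("top",p,z).round(3))
A=rect("top",im,c,.068,.12,480)   # 0.5mm/px
B=rect("top",im,b,.036,.06,300)
o=np.zeros((480,780,3),np.uint8);o[:,:480]=A;o[:300,480:]=B
cv2.imwrite("pics/rect.png",o)
E
```

```text
[0.54767033 0.02317805 0.068     ]
scene [0.55361548 0.02532223 0.068     ]
[ 0.48245394 -0.27108792  0.05      ] [ 0.49038725 -0.2735422   0.055     ] [ 0.48177148 -0.27146778  0.055     ]
jar [0.696 0.234 0.03 ]
cup [0.765 0.037 0.02 ]
tray [0.519 0.298 0.011]
brush [ 0.699 -0.198  0.02 ]
small [0.326 0.123 0.04 ]
red [ 0.344 -0.194  0.05 ]
```

View pics/rect.png

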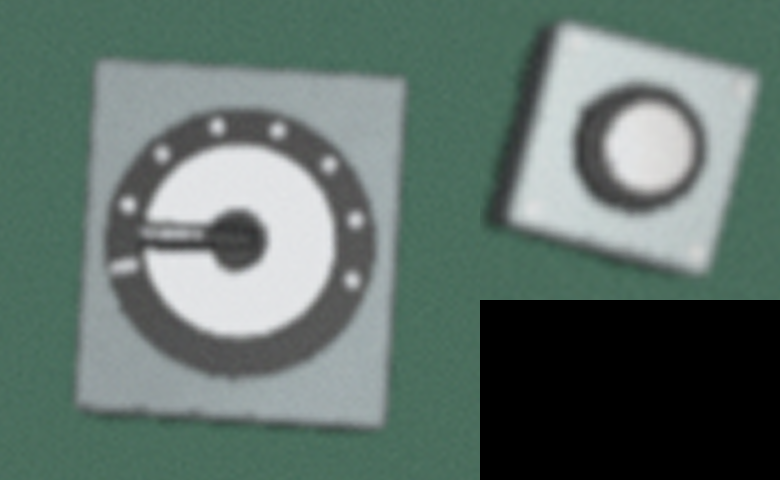

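The tester (large) sits near (0.548, 0.023), yaw about -3.5°. The long mark is at (124,266) in the rectified view, and dots 1–7 run clockwise from (128,205). The wing appears to lie near click 0 or 1, so I'll look closer with the wrist camera. The grey start button is at about (0.485, -0.272).

```bash
cat >> h.py <<'E'
def quat(psi): return [np.cos(psi/2),np.sin(psi/2),0,0]
E
python3 - <<'E'
from h import *
r.close(20)
for psi in(0,-90,90):
    for th in range(100,-60,-30):
        q=r.inverse_kinematics([.548,.023,.2],quat(np.radians(th+(psi))));print(psi,th,None if q is None else np.round(q,2))
r.move_pose([.50,.02,.30],quat(0))
M=r.camera_info("wrist");im=r.snapshot("wrist");cv2.imwrite("pics/w0.png",im[:,:,::-1])
print({k:np.round(v,3).tolist() for k,v in M.items()},r.search_frame("wing","wrist"),r.search_frame("selector_axis","wrist"))
s=r.read_state();print(s["time_s"],s["tcp_pos"],s["qpos"])
E
```

```text
0 100 [ 0.61  0.19 -0.78  1.73  0.14  1.28 -0.03]
0 70 [ 0.6   0.19 -0.76  1.73  0.14  1.28 -0.55]
0 40 [ 0.58  0.19 -0.75  1.73  0.13  1.28 -1.07]
0 10 [ 0.57  0.19 -0.74  1.73  0.13  1.28 -1.59]
0 -20 [ 0.55  0.18 -0.71  1.73  0.12  1.28 -2.11]
0 -50 [ 0.51  0.18 -0.67  1.73  0.11  1.28 -2.62]
-90 100 [ 0.57  0.19 -0.74  1.73  0.13  1.28 -1.59]
-90 70 [ 0.55  0.18 -0.71  1.73  0.12  1.28 -2.11]
-90 40 [ 0.51  0.18 -0.67  1.73  0.11  1.28 -2.62]
-90 10 None
-90 -20 [ 0.92  0.31 -1.18  1.72  0.3   1.31  2.47]
-90 -50 [ 0.92  0.31 -1.18  1.72  0.3   1.31  1.95]
90 100 [ 0.66  0.2  -0.84  1.73  0.16  1.28  1.53]
90 70 [ 0.64  0.2  -0.81  1.73  0.15  1.28  1.01]
90 40 [ 0.62  0.2  -0.79  1.73  0.15  1.28  0.49]
90 10 [ 0.61  0.19 -0.78  1.73  0.14  1.28 -0.03]
90 -20 [ 0.6   0.19 -0.76  1.73  0.14  1.28 -0.55]
90 -50 [ 0.58  0.19 -0.75  1.73  0.13  1.28 -1.07]
{'fx': 325.192, 'fy': 325.192, 'cx': 284.723, 'cy': 211.635, 'world_to_cam': [[-0.002, -1.0, -0.0, 0.02], [-0.963, 0.002, 0.269, 0.428], [-0.269, 0.001, -0.963, 0.578], [0.0, 0.0, 0.0, 1.0]]} [{'pixel': [216.9, 285.2], 'p': 0.93}, {'pixel': [280.6, 140.4], 'p': 0.6}, {'pixel': [494.5, 194.2], 'p': 0.43}] [{'pixel': [216.6, 288.1], 'p': 0.78}, {'pixel': [281.3, 144.3], 'p': 0.63}, {'pixel': [477.6, 187.6], 'p': 0.2}]
4.2583 [0.50010359 0.01920461 0.2998588 ] [ 6.67108079e-01  2.38067171e-03 -7.51326199e-01  1.68134579e+00
  1.39404839e-03  1.45874075e+00 -1.65657042e+00]
```

View pics/w0.png

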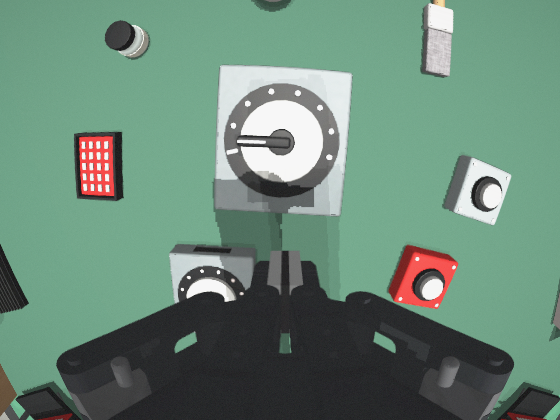

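The big tester's hub is at (281,142), the long mark at (232,151) and dot 1 at (234,125). The wing's direction is ambiguous, so I'll zoom in on a rectified version.

```bash
python3 - <<'E'
from h import *
im=cv2.imread("pics/w0.png");i=r.camera_info("wrist");M=np.array(i["world_to_cam"]);print(r.read_state()["tcp_pos"])
def rectw(cen,z,half,n):
    u,v=np.meshgrid(np.arange(n),np.arange(n));k=2*half/n
    X=cen[0]+half-v*k;Y=cen[1]+half-u*k
    P=np.stack([X,Y,0*X+z],-1)@M[:3,:3].T+M[:3,3]
    rho=np.hypot(P[...,0],P[...,1]);t=np.arctan2(rho,P[...,2])/rho*i["fx"]
    return cv2.remap(im,np.float32(P[...,0]*t+i["cx"]),np.float32(P[...,1]*t+i["cy"]),cv2.INTER_CUBIC)
A=rectw((.55,.024),.055,.075,400);B=rectw((.55,.024),.094,.075,400)
C=rectw((.485,-.272),.054,.05,200)
o=np.zeros((600,800,3),np.uint8);o[:400,:400]=A;o[:400,400:]=B;o[400:,:200]=C
cv2.imwrite("pics/w0r.png",o)
E
```

```text
[0.50010359 0.01920461 0.2998588 ]
```

View pics/w0r.png

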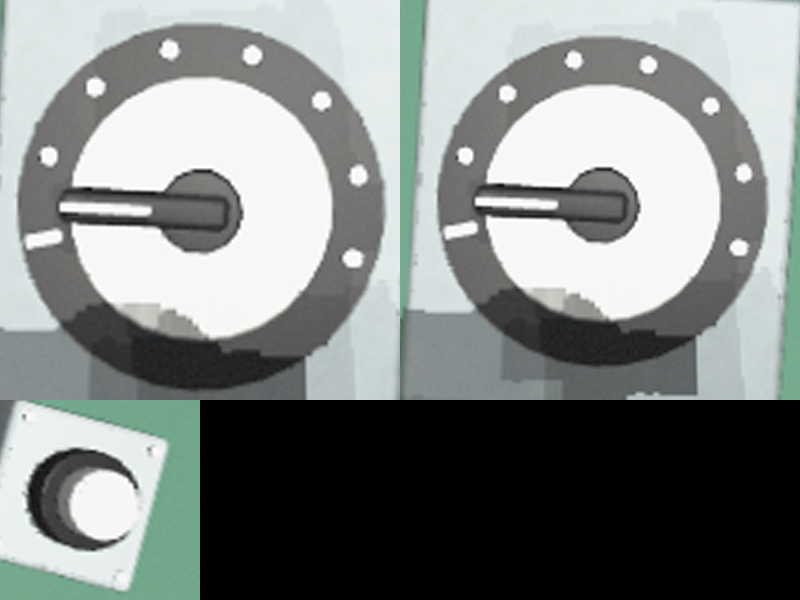

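```bash
cat >> h.py <<'E'
AX=np.array([.548,.0236]);M0=101.5   # selector axis; world angle of click 0, deg
def face(a,z=.073,back=0.):
    """TCP for the closed fingers' leading face on the blade's side at world angle a (deg)"""
    t=np.radians(a);u=np.array([np.cos(t),np.sin(t)]);n=np.array([-u[1],u[0]])
    return [*(AX+.034*u+(.0205+back)*n),z],quat(t)
def push(a0,a1,step=4,v=.03):
    for a in np.linspace(a0,a1,max(2,int(abs(a1-a0)/step)+1))[1:]:
        p,q=face(a);r.move_linear(p,velocity=v,rotation=q)
        s=r.read_state();t=np.radians(a);f=s["ft_force"]
        print(round(a,1),"click",round((M0-a)/30,2),"Ftan",round(-f[0]*np.sin(t)+f[1]*np.cos(t),1),"|F|",round(float(np.linalg.norm(f)),1),"t",round(s["time_s"],2))
def look(name):
    i=r.camera_info("wrist");im=r.snapshot("wrist")[:,:,::-1];M=np.array(i["world_to_cam"])
    n=400;half=.075;k=2*half/n;u,v=np.meshgrid(np.arange(n),np.arange(n))
    X=AX[0]+half-v*k;Y=AX[1]+half-u*k;P=np.stack([X,Y,0*X+.094],-1)@M[:3,:3].T+M[:3,3]
    rho=np.hypot(P[...,0],P[...,1]);t=np.arctan2(rho,P[...,2])/rho*i["fx"]
    A=cv2.remap(im.copy(),np.float32(P[...,0]*t+i["cx"]),np.float32(P[...,1]*t+i["cy"]),cv2.INTER_CUBIC)
    T=rect("top",r.snapshot("top")[:,:,::-1].copy(),AX,.094,half,n)
    cv2.imwrite(f"pics/{name}.png",np.hstack([A,T]))
E
python3 - <<'E'
from h import *
p,q=face(118,.14);r.move_pose(p,q)
p,q=face(118);print(r.move_linear(p,velocity=.08,guard=6),r.read_state()["tcp_pos"],r.read_state()["ft_force"])
push(118,71.5)
p,q=face(71.5,back=.008);r.move_linear(p,velocity=.05,rotation=q)
look("p1");print(r.read_state()["time_s"],r.read_state()["qpos"][6])
E
```

```text
False [0.51440362 0.04412283 0.07343999] [-0.6255165  -0.16196931  0.6633264 ]
113.8 click -0.41 Ftan -1.2 |F| 1.2 t 7.16
109.5 click -0.27 Ftan -0.3 |F| 1.9 t 7.41
105.3 click -0.13 Ftan 0.2 |F| 1.1 t 7.66
101.1 click 0.01 Ftan -0.1 |F| 0.2 t 7.91
96.9 click 0.15 Ftan -0.3 |F| 0.8 t 8.16
92.6 click 0.3 Ftan -0.8 |F| 0.9 t 8.41
88.4 click 0.44 Ftan 0.3 |F| 0.9 t 8.66
84.2 click 0.58 Ftan 0.1 |F| 0.6 t 8.91
80.0 click 0.72 Ftan 0.2 |F| 0.9 t 9.16
75.7 click 0.86 Ftan 0.7 |F| 0.8 t 9.41
71.5 click 1.0 Ftan -0.4 |F| 0.4 t 9.66
10.0667 -0.6596211779375075
```

View pics/p1.png

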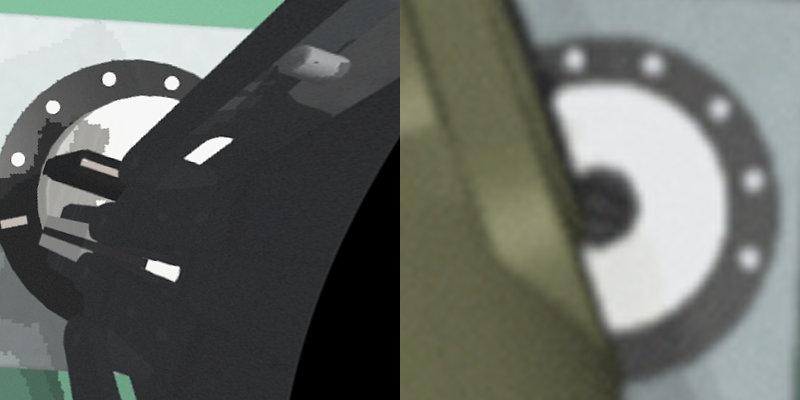

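The wing now points at dot 1 (white line from (82,162) to (118,174), about 71.5°). The fingers sit about 10 mm behind it, as modelled. Next I'll push on and watch the force profile.

```bash
python3 - <<'E'
from h import *
push(71.5,M0-30*3.7,step=3,v=.03)
print(r.read_state()["qpos"][6])
E
```

```text
68.5 click 1.1 Ftan 2.8 |F| 3.2 t 10.54
65.5 click 1.2 Ftan 1.8 |F| 2.5 t 10.79
62.5 click 1.3 Ftan 2.7 |F| 2.8 t 11.04
59.5 click 1.4 Ftan 0.1 |F| 0.4 t 11.29
56.5 click 1.5 Ftan 0.3 |F| 0.6 t 11.54
53.5 click 1.6 Ftan -0.0 |F| 0.4 t 11.79
50.5 click 1.7 Ftan -0.0 |F| 1.0 t 12.04
47.5 click 1.8 Ftan -0.1 |F| 0.5 t 12.29
44.5 click 1.9 Ftan -0.4 |F| 0.9 t 12.54
41.5 click 2.0 Ftan -0.3 |F| 0.8 t 12.79
38.5 click 2.1 Ftan 0.6 |F| 1.3 t 13.04
35.5 click 2.2 Ftan 2.6 |F| 2.9 t 13.29
32.5 click 2.3 Ftan 0.8 |F| 1.1 t 13.54
29.5 click 2.4 Ftan 0.4 |F| 0.8 t 13.79
26.5 click 2.5 Ftan -0.4 |F| 0.5 t 14.04
23.5 click 2.6 Ftan 0.1 |F| 0.5 t 14.29
20.5 click 2.7 Ftan 0.3 |F| 0.7 t 14.54
17.5 click 2.8 Ftan -0.6 |F| 0.8 t 14.79
14.5 click 2.9 Ftan -0.6 |F| 0.9 t 15.04
11.5 click 3.0 Ftan -1.1 |F| 1.1 t 15.29
8.5 click 3.1 Ftan 1.5 |F| 1.5 t 15.54
5.5 click 3.2 Ftan 2.6 |F| 3.1 t 15.79
2.5 click 3.3 Ftan 1.4 |F| 1.5 t 16.04
-0.5 click 3.4 Ftan 0.9 |F| 1.2 t 16.29
-3.5 click 3.5 Ftan -0.3 |F| 0.5 t 16.54
-6.5 click 3.6 Ftan 0.9 |F| 1.7 t 16.79
-9.5 click 3.7 Ftan 0.2 |F| 1.2 t 17.04
-1.968820538309145
```

The clicks are clear in the force trace: resistance from n+0.1, let-go near n+0.4. The wing should now be at click 4, so I'll do one more click, back off, lift and look.

```bash
python3 - <<'E'
from h import *
push(M0-111,M0-30*4.6,step=3,v=.025)
a=M0-138
p,q=face(a,back=.012);r.move_linear(p,velocity=.05)
p,q=face(a,z=.2,back=.012);r.move_linear(p,velocity=.15)
r.move_pose([.48,-.20,.22],quat(0))
look("p2");print(r.read_state()["time_s"],r.read_state()["qpos"])
E
```

```text
-12.5 click 3.8 Ftan 0.5 |F| 1.0 t 17.29
-15.5 click 3.9 Ftan 0.0 |F| 0.4 t 17.54
-18.5 click 4.0 Ftan 0.5 |F| 0.8 t 17.79
-21.5 click 4.1 Ftan 1.2 |F| 1.3 t 18.04
-24.5 click 4.2 Ftan 2.7 |F| 2.8 t 18.29
-27.5 click 4.3 Ftan 2.5 |F| 2.6 t 18.54
-30.5 click 4.4 Ftan 0.4 |F| 1.0 t 18.79
-33.5 click 4.5 Ftan -0.2 |F| 0.8 t 19.04
-36.5 click 4.6 Ftan -1.0 |F| 1.3 t 19.29
21.8333 [ 0.58344423  0.06330267 -0.25227412  1.77911224  0.01573045  1.30178536
 -1.24101594]
```

View pics/p2.png

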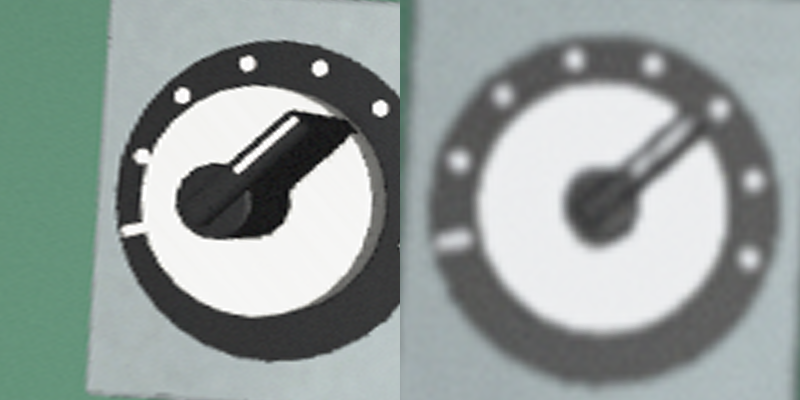

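The wing points at the fifth dot ((718,108) in the right half), so the selector is in click 5. Next I'll refine the button position by triangulation and press it.

```bash
python3 - <<'E'
from h import *
def wray(px,i):
    M=np.array(i["world_to_cam"]);R=M[:3,:3];d=np.array(px)-[i["cx"],i["cy"]];rho=np.hypot(*d);th=rho/i["fx"]
    return -R.T@M[:3,3],R.T@np.array([*(d/rho*np.sin(th)),np.cos(th)])
def pray(c,px):
    a,b=ray(c,px,.3),ray(c,px,0);return a,(b-a)/np.linalg.norm(b-a)
i=r.camera_info("wrist");im=r.snapshot("wrist");cv2.imwrite("pics/w2.png",im[:,:,::-1])
W=[wray(d["pixel"],i) for d in r.search_frame("start_top","wrist") if d["p"]>.3]
for o,d in W: print("wrist at z=.055",(o+d*(.055-o[2])/d[2]).round(4))
L=[pray("top",(402.3,252.3)),pray("scene",(152.5,250))]
W=[w for w in W if np.linalg.norm((w[0]+w[1]*(.055-w[0][2])/w[1][2])[:2]-[.484,-.273])<.03][:1]
L+=W
A=sum(np.eye(3)-np.outer(d,d) for o,d in L);b=sum((np.eye(3)-np.outer(d,d))@o for o,d in L)
print(np.linalg.solve(A,b).round(4),len(L))
E
```

```text
wrist at z=.055 [ 0.484  -0.2762  0.055 ]
[ 0.4832 -0.2737  0.0509] 3
```

View pics/w2.png

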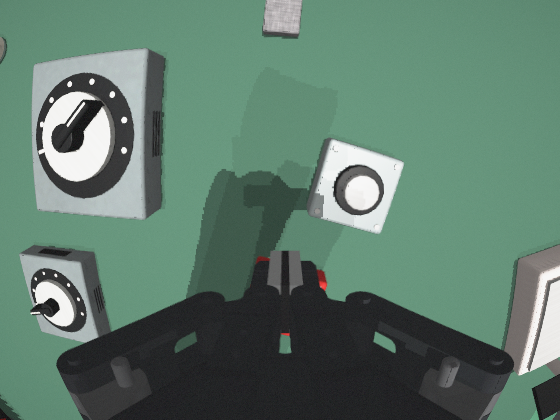

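The view shows the grey start box's button cap at (362,188), clear of the tools. The triangulated point is (0.483, -0.274).

```bash
python3 - <<'E'
from h import *
B=[.4835,-.2742]
r.move_pose([*B,.12],quat(0)); r.move_linear([*B,.08],velocity=.1)
g1=r.move_linear([*B,.036],velocity=.02,guard=2);z1=r.read_state()["tcp_pos"]
g2=r.move_linear([*B,.034],velocity=.015,guard=12);s=r.read_state()
print(g1,z1,g2,s["tcp_pos"],s["ft_force"])
r.hold(.15);print(r.read_state()["tcp_pos"],r.read_state()["ft_force"])
r.move_linear([*B,.2],velocity=.1)
look("p3")
print(r.read_state()["time_s"])
E
```

```text
True [ 0.48344286 -0.27416338  0.05552098] True [ 0.48347378 -0.27419743  0.05216904] [-0.82009132  1.28122154  5.46607322]
[ 0.48343918 -0.27418316  0.0521086 ] [-0.92159169  0.68481518  4.82278701]
26.75
```

View pics/p3.png

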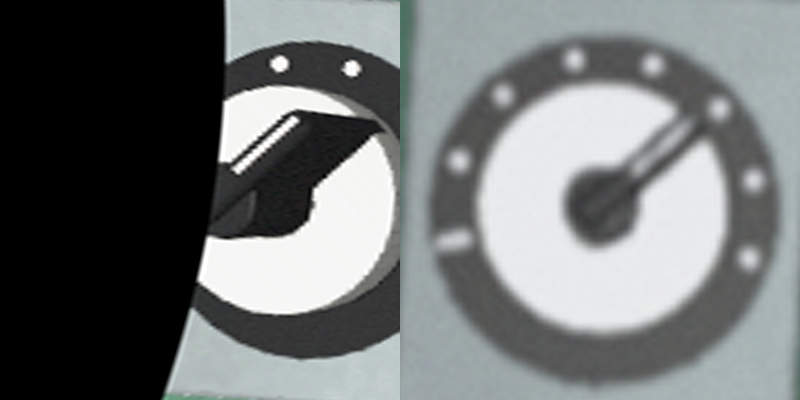

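The selector is still in click 5. The first press may have stopped short, since the force was still at spring level, so I'll press again firmly onto the stop.

```bash
python3 - <<'E'
from h import *
B=[.4835,-.2742]
r.move_linear([*B,.062],velocity=.12)
for z in np.arange(.060,.042,-.001):
    g=r.move_linear([*B,z],velocity=.02,guard=20);r.hold(.1);s=r.read_state();f=s["ft_force"][2]
    print(round(z,3),g,s["tcp_pos"][2].round(4),round(f,1))
    if g or f>15: break
r.hold(.1)
r.move_linear([*B,.2],velocity=.1);r.hold(.3)
print(r.read_state()["time_s"],r.read_state()["ft_force"])
E
```

```text
0.06 False 0.0602 -0.5
0.059 False 0.059 -0.3
0.058 False 0.0582 0.8
0.057 False 0.0572 1.1
0.056 False 0.0561 1.6
0.055 False 0.0551 2.6
0.054 False 0.0541 3.8
0.053 False 0.0531 4.2
0.052 False 0.0521 4.5
0.051 False 0.052 11.0
0.05 False 0.0519 16.3
33.95 [ 0.2399599  -0.05071835  0.67984744]
```

The force-travel curve shows contact at 0.058 and a hard stop at 0.052, which is the full 6 mm of travel, and the button has been released again.

```bash
python3 -c "
from workcell import r
print(r.finish_job())"
```

```text
the job is handed in; nothing more can be done
None
```

The selector rests in click 5 (programme 5), the start button was pressed fully down (6 mm) and let go, no other object was deliberately touched, and the job was handed in at about 34 s; no verdict came back.

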